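# Cull the misshapen culture flasks on the light viewer

### The job

First turn the light viewer's sunken dimmer knob clockwise up to full. Then pick out by eye the two misshapen flasks (one has a crooked neck, one has lost its neck) and slide them, without lifting them, off the far edge of the viewer, well clear of it, so that they drop fully into the red reject tray behind it. Leave the straight, whole flasks lying where they are on the viewer whatever the colour of their caps, and do not disturb the other things on the bench.

Things in the scene. Friction and masses are not known exactly. Their poses are not given: they have to be found in the camera images.
- viewer: light viewer, a fixed flat grey box 200 mm deep (x) x 530 mm wide (y) x 45 mm high. Origin at the centre of its underside; x points away from the robot, y left, z up. The lit white plate covers y = -145 to +265 mm of its top, the control deck the rest. It stands elsewhere, and turned by up to 9 degrees, each time
- viewer_top (a point): centre of the lit white plate on the viewer's top, 45 mm above the bench; axes as the viewer's. The top is flat, without lips; its far edge is 100 mm along x from here. The five flasks lie on it side by side about 78 mm apart, base ends towards the robot, necks away from it, each turned by up to 9 degrees
- knob_well (a point): centre of the mouth of the round well in the viewer's control deck, level with the viewer's top (x = -20, y = -205 mm in the viewer's frame); axes as the viewer's. The well is 88 mm in diameter and 34 mm deep; the dimmer knob stands in its middle and is reached only through it, from above
- dimmer (a joint): angle of the black dimmer knob in the well, rad: 0 = dimmest, grows clockwise seen from above, 1.60 = full, a hard stop. It stays where it is left; friction about 0.04 N m. At 0 its white pointer is 0.8 rad to the left of the viewer's x axis, at full 0.8 rad to the right. Full means above 1.40
- knob_grip (a point): on the dimmer knob's axis, 8 mm below the viewer's top and 2 mm below the top of its bar. The bar is 46 mm long, 16 mm thick and 23 mm tall, on a thin 48 mm disc that turns with it; its top is 6 mm below the deck, the disc's upper face 29 mm below it. Site x points along the bar to its white pointer line and turns with the knob, z up
- flask_a: a sound clear culture flask lying flat: body 62 x 46 x 26 mm, then a 15 mm tapered shoulder and a straight neck with a blue screw cap (diameter 23 mm), 109 mm overall. Origin at the centre of the body's underside; x points along the flask to the neck (base end face at x = -31 mm, cap end at x = +78 mm), z up. 35 g
- flask_b: a sound clear culture flask lying flat: body 62 x 46 x 26 mm, then a 15 mm tapered shoulder and a straight neck with a blue screw cap (diameter 23 mm), 109 mm overall. Origin at the centre of the body's underside; x points along the flask to the neck (base end face at x = -31 mm, cap end at x = +78 mm), z up. 35 g
- flask_c: a sound clear culture flask lying flat: body 62 x 46 x 26 mm, then a 15 mm tapered shoulder and a straight neck with a orange screw cap (diameter 23 mm), 109 mm overall. Origin at the centre of the body's underside; x points along the flask to the neck (base end face at x = -31 mm, cap end at x = +78 mm), z up. 35 g. Sound like the blue-capped ones
- flask_bent: misshapen flask, to be rejected: like the sound ones, but its neck and blue cap lean 50 degrees to its left (+y), cap end near x = +66, y = +26 mm. Same body 62 x 46 x 26 mm, origin at the centre of the body's underside, x towards the neck end, base end face at x = -31 mm. 35 g
- flask_short: misshapen flask, to be rejected: its neck and cap have broken off, leaving a jagged 3 to 9 mm stump on the shoulder, 79 to 86 mm overall. Same body 62 x 46 x 26 mm, origin at the centre of the body's underside, x towards the stump, base end face at x = -31 mm. 35 g
- reject_tray: red open plastic tray, fixed, 200 mm (x) x 420 mm (y) x 36 mm high, walls and floor 5 mm, standing on the bench against the viewer's far edge (gap 3 to 7 mm), its rim 9 mm below the viewer's top. Origin at the centre of its underside; axes as the viewer's
- beaker: bystander: empty frosted plastic beaker, 96 mm diameter, 125 mm high, origin at the centre of its underside
- tube_rack: bystander: white foam block 150 x 110 x 45 mm with four blue-capped tubes, 126 mm high in all, origin at the centre of its underside
- tip_boxes: bystander: two stacked pipette-tip boxes, 122 x 84 x 142 mm, origin at the centre of the underside
- mixer: bystander: white tube mixer with a black round head, 170 x 120 x 127 mm, origin at the centre of its underside

How it is judged:
On the way, in this order (a step that is already met when the one before it is completed fails the run):
1. the dimmer is turned up to full while both misshapen flasks still lie on the viewer (value of joint dimmer above 1.4 rad and height (world z) of each of flask_bent, flask_short above 0.042 m), for 0.2 s.
2. both misshapen flasks are in the reject tray (x of flask_bent in the frame of reject_tray between -0.098 and 0.098 m and y of flask_bent in the frame of reject_tray between -0.208 and 0.208 m and height (world z) of each of flask_bent, flask_short below 0.036 m and x of flask_short in the frame of reject_tray between -0.098 and 0.098 m and y of flask_short in the frame of reject_tray between -0.208 and 0.208 m), for 0.2 s.
At the end, for the whole second after the job is handed in: The dimmer stands above 1.40 rad; the bent and the short flask lie at rest in the reject tray (body origin inside its walls and below its rim); the three sound flasks lie flat within 30 mm of where they started (all of step 2 and value of joint dimmer above 1.4 rad and distance of each of flask_a, flask_b, flask_c from where it was at the start of the episode below 0.03 m and angle between each of flask_a, flask_b, flask_c's own z axis and vertical below 0.12 rad and linear speed of each of flask_a, flask_b, flask_c, flask_bent, flask_short below 0.03 m/s); the robot touches nothing.
It fails at once if a misshapen flask is lifted off the viewer (its origin more than 25 mm above the viewer's top) (height (world z) of any of flask_bent, flask_short above 0.07 m).
It fails at once if a bystander (beaker, tube rack, tip boxes or mixer) is pushed more than 20 mm or tipped (distance of any of beaker, tube_rack, tip_boxes, mixer from where it was at the start of the episode above 0.02 m or angle between any of beaker, tube_rack, tip_boxes, mixer's own z axis and vertical above 0.3 rad).
It also fails if it takes over 67 s, if anything falls off the work surface, if the arm or the gripper's body presses on something with over 40 N, if the wrist force passes 120 N, or if a joint passes its speed limit or range.

### The arm

A 6-joint arm with a two-finger parallel gripper is mounted at the origin on the work surface. World frame = base frame: x ahead of the robot, y to its left, z up, the work surface at z = 0. Lengths are in m, angles in rad, forces in N, time in s.
With the tool pointing down it reaches from about 0.35 to 0.775 m from the base axis. Payload 5.5 kg.
Tool frame: the origin (TCP) lies midway between the tips of the shut fingers; the grasp point (between the pads) lies 19 mm behind it; x points along the fingers, y is the direction in which the jaws open and shut, and the axes are right-handed (so a half turn about x gives the same grasp; the last joint's range is limited). The gripper opens to 85 mm and grips with 20 to 120 N. Pads are 22 mm wide; open, the fingers measure 114 mm over their backs; the gripper's body (76 mm by 85 mm) begins 54 mm behind the grasp point. The pads swing forward as they close: fully open they stand 13 mm farther back than shut.
Start: joints at [-1.242, 0.313, 0.046, 1.304, 0, 1.431], TCP at [0.26, -0.513, 0.231] pointing down, gripper open.
Joint ranges: [-2.76, 2.76], [-0.86, 1.69], [-1.03, 1.26], [-2.2, 2.34], [-1.47, 1.5], [-3.14, 3.14]. Speed limits (rad/s): [2.57, 2.57, 3.14, 3.14, 3.14, 3.14].

### API

Orientations are given as a unit quaternion [w, x, y, z].
In Python, from workcell import env, optics, order, models gives the robot as it stands. The module is installed in compiled form; this text tells all that it offers.
- The arm moves only by the tool servo_tool, never from a script. Its argument "moves" is a list of rows, each a list of 5 numbers: the shift along the tool's x, y, z in cm, then the turn about the tool's x in rad, then the closure, from -1 (fully open) to 1 (shut). A call has exactly 10 rows; each row shifts and turns the commanded pose from where the row before left it, along the tool's axes as they then stand; what a row does not reach is not made up. A row lasts 1/8 s, in which the tool goes at most 62.5 mm and 10.7 degrees, less where a joint would pass 70% of its speed; a pose out of reach is approached as far as the arm can. A call is refused whole if a number of a shift passes 6.25 or a number of a turn 0.188, either way. A call with a gripper value outside its range is refused whole. The fingers move at their own pace and stop on an object; "grip_force" is the grip in N (left out, the last holds). Time passes only in rows, so rows that do not move let the fingers close, or fill a call up. It gives the time, the measured TCP pose, the force and the opening at its end, in the units of the state.
- env.get_state(): the state, without advancing time (a new reading comes with each control period).
- optics.read_camera(name): name is "side" or "top" or "wrist"; returns a dict with "pixels" (480x640x3 uint8, blue, green, red), "vertical_fov" (degrees; the focal length in pixels is half the picture's height over the tangent of half this angle, whatever the lens; pixels are square), "cx", "cy" (the principal point, pixels), "extrinsics" (4x4, takes a point from world to camera coordinates). Camera axes: x right, y up, looking along -z (the intrinsics and any distortion apply to the point x, -y, -z); pixel columns grow to the right and rows downward; lengths in m; the calibration is good to about 2 mm. The wrist camera is an equidistant fisheye: a pixel r from the principal point sees the ray r / f radians off the axis. A picture is of the moment at which its call begins. There is no depth.
- order.hand_in(): hands the job in, once; it reports no verdict.
Trained networks look in a picture, given as the dict that the camera call returned (one of the last four; its "shot" number tells which), for a name from the list of things; names that differ only in an ending like _2 or _b are one class to them, and where a whole thing is asked for, a point or a joint stands for the part that bears it (a point fixed in the world has none). Each returns a list of dicts, best first, with "conf" (0 to 1); they miss things now and then, are a little off and sometimes report something else, mostly with a low value. They report only what shows in the picture. A call takes as long as a camera call.
- models.outline_of(name, picture): "pixels" (480x640 bool, what is visible of it) and "location" ([column, row] in pixels, amid what is visible of it).
- models.pinpoint(name, picture): "location" ([column, row] in pixels: a listed point, or the origin of a listed thing).
The state is a dict: "clock": time; "joint_pos": joint angles; "qvel": joint speeds; "tau": joint torques, N m; "tcp_pos": TCP position; "orientation": TCP orientation; "wrist_force": force on the tool from outside, world axes, zero at the start; "ft_torque": the same for the moment, N m; "finger_gap": finger opening in m.
Only numpy, scipy, OpenCV 4.12 (cv2) and the standard library are available. Lean on these libraries where they do the work, as an engineer would, in place of code of your own. Each camera call takes 0.05 s, during which the arm holds its last target.

## Working session

There is one attempt and no reset: what is moved stays moved. The work goes in short steps, Python scripts to look and compute and a tool call to move; the robot and the scene stay as the last step left them, time stands still between calls to the robot, and variables do not carry over. Pictures are saved under pics/ and viewed, and the job is handed in when it is done.

Besides the shell and the picture viewer there is one more tool, called after "Call:" as name(argument=value, ...), one argument or row to a line, values as JSON. servo_tool: Moves the arm, as the interface text tells. Its arguments: {"type":"object","properties":{"moves":{"type":"array"},"grip_force":{"type":"number"}},"required":["moves"]}

```bash
ls; mkdir -p pics; cat > h.py <<'E'
import numpy as np, cv2
from workcell import env, optics, order, models
def cam(n,save=None):
    p=optics.read_camera(n)
    if save: cv2.imwrite('pics/'+save,p['pixels'])
    return p
def ray(p,uv,fish=False):
    f=240/np.tan(np.radians(p['vertical_fov'])/2)
    x=(uv[0]-p['cx']);y=(uv[1]-p['cy'])
    if fish:
        r=np.hypot(x,y);t=r/f
        d=np.array([x/r*np.sin(t),y/r*np.sin(t),np.cos(t)]) if r>0 else np.array([0,0,1.])
    else: d=np.array([x/f,y/f,1.])
    d=np.array([d[0],-d[1],-d[2]])
    E=np.array(p['extrinsics']);R=E[:3,:3];c=-R.T@E[:3,3]
    return c,R.T@d
def atz(p,uv,z,fish=False):
    c,d=ray(p,uv,fish); return c+d*(z-c[2])/d[2]
def proj(p,X,fish=False):
    f=240/np.tan(np.radians(p['vertical_fov'])/2)
    E=np.array(p['extrinsics']);q=E[:3,:3]@np.array(X)+E[:3,3];x,y,z=q[0],-q[1],-q[2]
    if fish:
        r=np.hypot(x,y);t=np.arctan2(r,z);return np.array([p['cx']+f*t*x/r,p['cy']+f*t*y/r])
    return np.array([p['cx']+f*x/z,p['cy']+f*y/z])
E
python3 - <<'E'
from h import *
for n in['top','side','wrist']:
    p=cam(n,n+'0.png');print(n,p['vertical_fov'],p['cx'],p['cy'],{k for k in p if k!='pixels'});print(np.round(p['extrinsics'],3))
    for nm in['viewer_top','knob_well','knob_grip','flask_a','flask_c','flask_bent','flask_short','reject_tray','viewer']:
        r=models.pinpoint(nm,p)
        print(nm,[(np.round(q['location'],1).tolist(),round(q['conf'],2),np.round(atz(p,q['location'],0 if nm in('viewer','reject_tray') else .045,n=='wrist')[:2],3).tolist()) for q in r[:4]])
print(env.get_state())
E
```

```text
pics
top 46.360471911267624 322.3681798017711 243.38177221533275 {'vertical_fov', 'cy', 'cx', 'extrinsics', 'shot'}
[[-0.025 -1.     0.008  0.005]
 [ 0.998 -0.025  0.053 -0.539]
 [-0.053  0.009  0.999 -1.384]
 [ 0.     0.     0.     1.   ]]
viewer_top [([321.5, 258.0], 0.66, [0.502, -0.005]), ([500.7, 207.7], 0.31, [0.615, -0.448])]
knob_well [([427.2, 248.1], 0.81, [0.52, -0.264]), ([505.0, 296.5], 0.32, [0.397, -0.449])]
knob_grip [([427.1, 248.5], 0.53, [0.519, -0.264])]
flask_a [([323.5, 263.8], 0.8, [0.488, -0.01]), ([290.4, 265.1], 0.72, [0.487, 0.071]), ([256.3, 273.9], 0.66, [0.467, 0.154])]
flask_c [([323.5, 263.8], 0.8, [0.488, -0.01]), ([290.4, 265.1], 0.72, [0.487, 0.071]), ([256.3, 273.9], 0.66, [0.467, 0.154])]
flask_bent [([385.9, 258.1], 0.66, [0.498, -0.162]), ([502.4, 207.3], 0.28, [0.616, -0.452])]
flask_short [([355.0, 256.7], 0.83, [0.503, -0.087])]
reject_tray [([304.3, 178.1], 0.68, [0.707, 0.033]), ([351.7, 253.3], 0.35, [0.513, -0.082])]
viewer [([342.4, 249.2], 0.86, [0.524, -0.059])]
side 48.45862344513467 319.535072743651 235.97234992476058 {'vertical_fov'
[... 1168 characters left out ...]

viewer []
{'clock': 1.5, 'joint_pos': array([-1.24156559e+00,  3.13176534e-01,  4.61381317e-02,  1.30361367e+00,
       -7.35410817e-06,  1.43119641e+00]), 'qvel': array([ 1.93168373e-03, -1.51965585e-03,  9.19438440e-04,  6.61085642e-05,
       -3.15025803e-04,  3.09001803e-04]), 'tau': array([ 4.86695208e-04, -4.80462348e+01,  2.98808223e+01,  2.97474835e-04,
       -1.20294035e-04,  5.76047327e-06]), 'tcp_pos': array([ 0.2598168 , -0.5130121 ,  0.23135217]), 'orientation': array([ 0.16429378,  0.68776987,  0.16419174, -0.68776539]), 'wrist_force': array([-0.4517605 ,  0.58416087, -0.36752539]), 'ft_torque': array([ 0.04339039,  0.00186847, -0.00934147]), 'finger_gap': 0.0852754977054199}
```

View pics/top0.png

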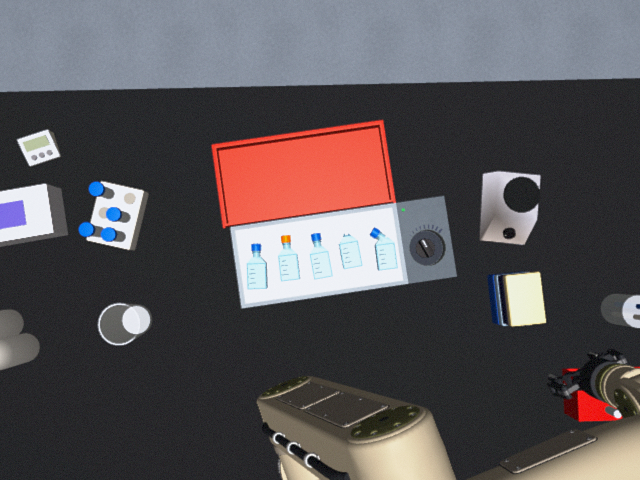

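View pics/side0.png

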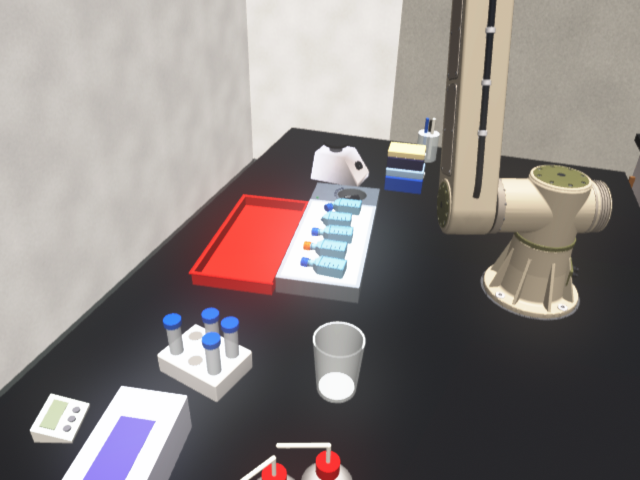

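```bash
python3 - <<'E'
from h import *
p=cam('top');im=p['pixels'][140:340,180:480]
cv2.imwrite('pics/topz.png',cv2.resize(im,None,fx=2.66,fy=2.66,interpolation=cv2.INTER_CUBIC))
im=p['pixels'][210:290,385:470]
cv2.imwrite('pics/topk.png',cv2.resize(im,None,fx=7,fy=7,interpolation=cv2.INTER_CUBIC))
E
```

```text
(no output)
```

View pics/topz.png

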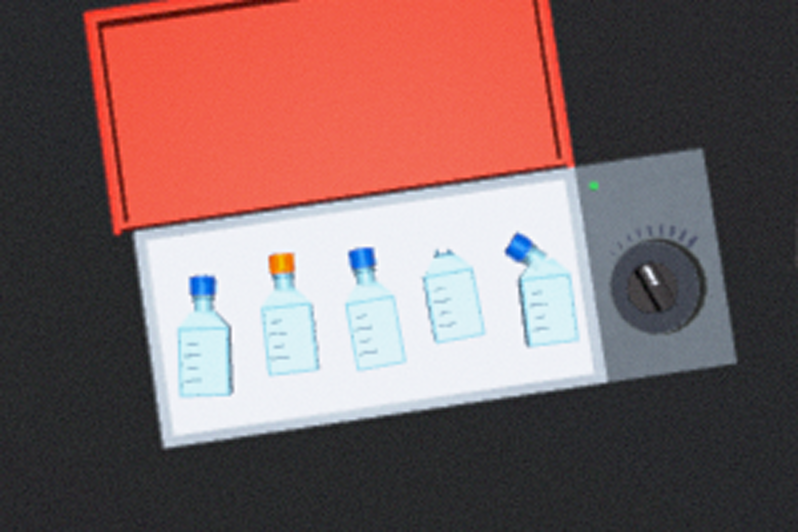

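View pics/topk.png

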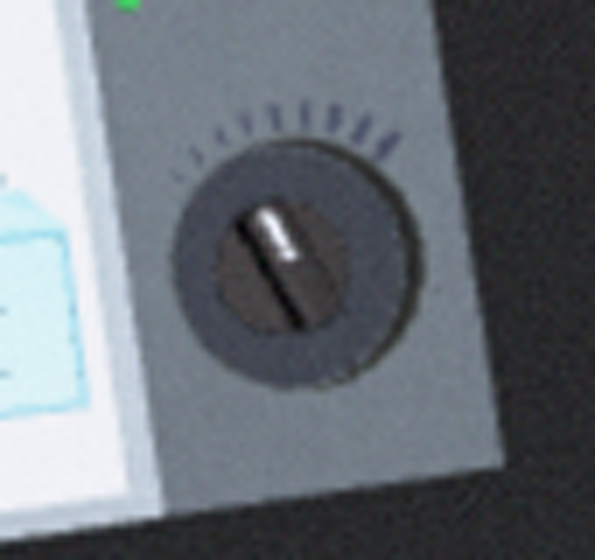

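The top view shows the five flasks at columns 256–386. From the left they are blue, orange, blue, short (355,257) and bent (386,258). The knob is at (427,248), with its pointer about 22° left of the viewer axis. The networks agree with this. Next I measure the viewer and tray poses.

```bash
cat >> h.py <<'E'
def quad(mask):
    c=max(cv2.findContours(mask.astype(np.uint8),cv2.RETR_EXTERNAL,cv2.CHAIN_APPROX_NONE)[0],key=cv2.contourArea)
    return cv2.minAreaRect(c), c
E
python3 - <<'E'
from h import *
p=cam('top');hsv=cv2.cvtColor(p['pixels'],cv2.COLOR_BGR2HSV)
# lit plate: bright low-sat region;
V=hsv[...,2].astype(int);S=hsv[...,1]
roi=np.zeros(V.shape,bool);roi[195:312,225:460]=1
body=(V>75)&roi&~((S>120)&((hsv[...,0]<12)|(hsv[...,0]>168)))
body=cv2.morphologyEx(body.astype(np.uint8),cv2.MORPH_OPEN,np.ones((3,3)))
_,c=quad(body)
def rect(c,z):
    W=np.array([atz(p,q[0],z)[:2]*1000 for q in c],np.float32)
    r=cv2.minAreaRect(W.reshape(-1,1,2));return r,cv2.boxPoints(r)
print('viewer',rect(c,.045))
red=((S>120)&((hsv[...,0]<12)|(hsv[...,0]>168)))
roi[:]=0;roi[110:235,200:405]=1;_,c=quad(red&roi);print('tray',rect(c,.036))
red=((hsv[...,0]<12)|(hsv[...,0]>168))
for n in['flask_a','flask_bent','flask_short','knob_grip']:
  for q in models.outline_of(n,p)[:3]:
    if q['conf']<.3: continue
    r,b=rect(np.argwhere(q['pixels'])[:,::-1].reshape(-1,1,2),.058)
    print(n,round(q['conf'],2),np.round(q['location']),np.round(r[0]),np.round(r[1]),r[2])
s=cam('side')
for n in['knob_well','flask_a','flask_bent','flask_short']:
  P=models.pinpoint(n,p);Q=models.pinpoint(n,s)
  for a in P:
    if a['conf']<.5: continue
    for b in Q:
      if b['conf']<.5: continue
      c1,d1=ray(p,a['location']);c2,d2=ray(s,b['location'])
      d1/=np.linalg.norm(d1);d2/=np.linalg.norm(d2)
      t=np.linalg.lstsq(np.c_[d1,-d2],c2-c1,rcond=None)[0]
      u=c1+t[0]*d1;v=c2+t[1]*d2
      print(n,np.round((u+v)/2,3),'gap mm',round(1000*np.linalg.norm(u-v),1))
E
```

```text
viewer (((517.38134765625, -57.5594482421875), (204.0999755859375, 532.6605224609375), 6.911887168884277), array([[ 384.0221 ,  194.55426],
       [ 448.12393, -334.2351 ],
       [ 650.7406 , -309.67316],
       [ 586.6388 ,  219.11621]], dtype=float32))
tray (((714.447021484375, 35.239471435546875), (213.32650756835938, 434.1147155761719), 7.194751262664795), array([[ 581.43884,  237.229  ],
       [ 635.80835, -193.46756],
       [ 847.4552 , -166.75006],
       [ 793.0857 ,  263.9465 ]], dtype=float32))
flask_a 0.77 [254. 272.] [486. 151.] [ 48. 106.] 88.9731674194336
flask_a 0.62 [289. 262.] [505.  77.] [110.  47.] 5.13857364654541
flask_a 0.61 [322. 261.] [506.  -0.] [106.  46.] 8.634775161743164
flask_bent 0.56 [382. 252.] [ 522. -158.] [105.  53.] 7.753191947937012
flask_short 0.9 [349. 255.] [517. -73.] [81. 50.] 6.601444721221924
knob_grip 0.79 [429. 248.] [ 520. -255.] [46. 44.] 88.05724334716797
knob_well [ 0.518 -0.271  0.036] gap mm 1.5
flask_a [0.455 0.144 0.134] gap mm 8.6
flask_a [0.466 0.156 0.054] gap mm 13.9
flask_a [0.46  0.15  0.095] gap mm 0.7
flask_a [ 0.488 -0.008  0.039] gap mm 2.3
flask_a [ 0.503 -0.005 -0.061] gap mm 29.2
flask_a [ 0.495 -0.007 -0.01 ] gap mm 13.5
flask_a [0.476 0.072 0.088] gap mm 12.9
flask_a [ 0.489  0.079 -0.002] gap mm 11.1
flask_a [0.481 0.075 0.044] gap mm 3.0
flask_bent [ 0.507 -0.168  0.027] gap mm 6.7
flask_bent [0.574 0.016 0.14 ] gap mm 212.6
flask_short [ 0.51  -0.084  0.037] gap mm 13.2
```

```bash
cat >> h.py <<'E'
from scipy.spatial.transform import Rotation as Ro
def tool():
    s=env.get_state();q=s['orientation'];return s,Ro.from_quat([q[1],q[2],q[3],q[0]]).as_matrix()
VC=np.array([.5174,-.0576]);VY=0.122
def vw(x,y):  # viewer frame -> world xy
    c,s=np.cos(VY),np.sin(VY);return VC+np.array([c*x-s*y,s*x+c*y])
def wv(P):
    c,s=np.cos(VY),np.sin(VY);d=np.array(P)[:2]-VC;return np.array([c*d[0]+s*d[1],-s*d[0]+c*d[1]])
def plan(P,yaw,turn_first=False):
    """yaw: world angle wanted for tool y (mod pi)"""
    s,R=tool();P=np.array(P)
    cur=np.arctan2(R[1,1],R[0,1]); d=(yaw-cur+np.pi/2)%np.pi-np.pi/2
    # turn about tool x (down) by +t lowers world yaw by t
    t=-d*np.sign(-R[2,0])
    R2=R@Ro.from_rotvec([t,0,0]).as_matrix()
    e=P-s['tcp_pos']
    print('clock',round(s['clock'],2),'tcp',np.round(s['tcp_pos'],4),'yaw',round(cur,3),'turn',round(t,3),'alt',round(t-np.sign(t)*np.pi,3),'\nj',np.round(s['joint_pos'],2),'gap',round(s['finger_gap'],3),'toolx',np.round(R[:,0],3))
    print('shift cm before turn',np.round(100*R.T@e,2),' after turn',np.round(100*R2.T@e,2))
E
python3 - <<'E'
from h import *
k=vw(-.02,-.205);print(k)
plan([k[0],k[1],.16],.51+np.pi/2)
E
```

```text
[ 0.52249666 -0.26351023]
clock 2.25 tcp [ 0.2598 -0.513   0.2313] yaw -1.102 turn -0.041 alt 3.1 
j [-1.24  0.31  0.05  1.3   0.    1.43] gap 0.085 toolx [ 0. -0. -1.]
shift cm before turn [  7.13 -10.39 -34.71]  after turn [  7.13  -8.95 -35.11]
```

Call:
servo_tool(
  moves=[
    [0, -1.04, -3.47, 0, -1],
    [0, -1.04, -3.47, 0, -1],
    [0, -1.04, -3.47, 0, -1],
    [0, -1.04, -3.47, 0, -1],
    [0, -1.04, -3.47, 0, -1],
    [0, -1.04, -3.47, 0, -1],
    [0, -1.04, -3.47, 0, -1],
    [0, -1.04, -3.47, 0, -1],
    [0, -1.04, -3.47, 0, -1],
    [0, -1.04, -3.47, 0, -1],
  ],
)

```text
clock: 3.5
tcp_pos: [0.5232, -0.2626, 0.2314]
orientation: [0.164, 0.688, 0.164, -0.688]
wrist_force: [0.2, -0.2, -0.2]
finger_gap: 0.0855
```

Call:
servo_tool(
  moves=[
    [0, 0, 0, -0.18, 0.4],
    [0, 0, 0, -0.18, 0.4],
    [0, 0, 0, -0.18, 0.4],
    [0, 0, 0, -0.18, 0.4],
    [0, 0, 0, -0.18, 0.4],
    [0, 0, 0, -0.18, 0.4],
    [0, 0, 0, -0.18, 0.4],
    [0, 0, 0, -0.18, 0.4],
    [0, 0, 0, -0.18, 0.4],
    [0, 0, 0, -0.18, 0.4],
  ],
)

```text
clock: 4.75
tcp_pos: [0.5224, -0.2634, 0.2313]
orientation: [0.642, 0.297, 0.642, -0.297]
wrist_force: [0.3, 0.2, 0.1]
finger_gap: 0.0258
```

Call:
servo_tool(
  moves=[
    [0, 0, 0, -0.18, 0.4],
    [0, 0, 0, -0.18, 0.4],
    [0, 0, 0, -0.18, 0.4],
    [0, 0, 0, -0.18, 0.4],
    [0, 0, 0, -0.18, 0.4],
    [0, 0, 0, -0.18, 0.4],
    [0, 0, 0, -0.18, 0.4],
    [0, 0, 0, -0.12, 0.4],
    [0, 0, 0, 0, 0.4],
    [0, 0, 0, 0, 0.4],
  ],
)

```text
clock: 6.0
tcp_pos: [0.5224, -0.2634, 0.2313]
orientation: [0.685, -0.177, 0.685, 0.177]
wrist_force: [-0.0, 0.5, -0.0]
finger_gap: 0.0253
```

```bash
python3 - <<'E'
from h import *
k=vw(-.02,-.205)
plan([k[0],k[1],.16],.51+np.pi/2)
p=cam('wrist','w1.png')
for nm,z in[('knob_well',.045),('knob_grip',.037)]:
    for q in models.pinpoint(nm,p): print(nm,q['location'],q['conf'],atz(p,q['location'],z,True))
E
```

```text
clock 6.0 tcp [ 0.5224 -0.2634  0.2313] yaw 2.076 turn -0.005 alt 3.137 
j [-0.6   0.33  0.07  1.31 -0.   -1.11] gap 0.025 toolx [ 0. -0. -1.]
shift cm before turn [ 7.13 -0.01  0.01]  after turn [ 7.13 -0.01  0.01]
knob_well [319.0, 217.1] 0.69 [ 0.5229301  -0.26213221  0.045     ]
knob_well [436.9, 427.0] 0.62 [0.68728426 0.00108858 0.045     ]
knob_grip [319.4, 218.6] 0.94 [ 0.52565619 -0.26017235  0.037     ]
knob_grip [434.6, 426.4] 0.65 [0.6931641  0.00452475 0.037     ]
```

View pics/w1.png

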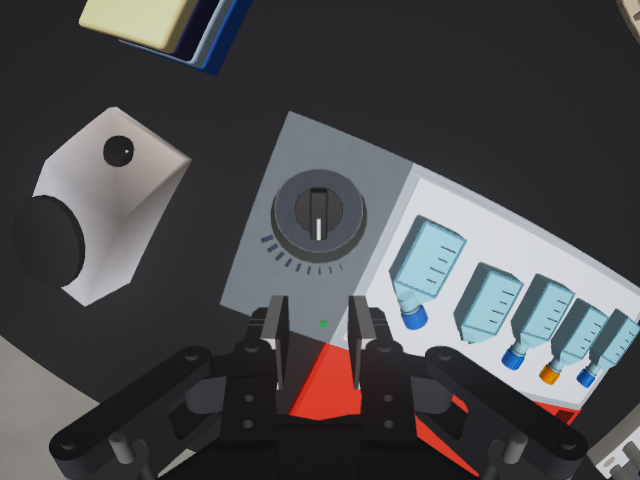

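The wrist view shows the bar at (319,215) with its pointer straight down, parallel to the pads and centred between them. I'll descend with the gap slightly wider.

Call:
servo_tool(
  moves=[
    [2.5, 0, 0, 0, 0.25],
    [2.5, 0, 0, 0, 0.25],
    [2.5, 0, 0, 0, 0.25],
    [2.5, 0, 0, 0, 0.25],
    [2.5, 0, 0, 0, 0.25],
    [2.5, 0, 0, 0, 0.25],
    [1.5, 0, 0, 0, 0.25],
    [1.5, 0, 0, 0, 0.25],
    [1.5, 0, 0, 0, 0.25],
    [1.2, 0, 0, 0, 0.25],
  ],
)

```text
clock: 7.4
tcp_pos: [0.5224, -0.2635, 0.0236]
orientation: [0.685, -0.177, 0.684, 0.177]
wrist_force: [-0.6, 0.4, 0.3]
finger_gap: 0.032
```

```bash
python3 - <<'E'
from h import *
plan([.5225,-.263,.022],.51+np.pi/2)
cam('wrist','w2.png')
E
```

```text
clock 7.4 tcp [ 0.5224 -0.2635  0.0236] yaw 2.078 turn -0.003 alt 3.139 
j [-0.6   0.47 -0.25  0.84 -0.   -1.11] gap 0.032 toolx [ 0. -0. -1.]
shift cm before turn [0.16 0.04 0.03]  after turn [0.16 0.04 0.03]
```

View pics/w2.png

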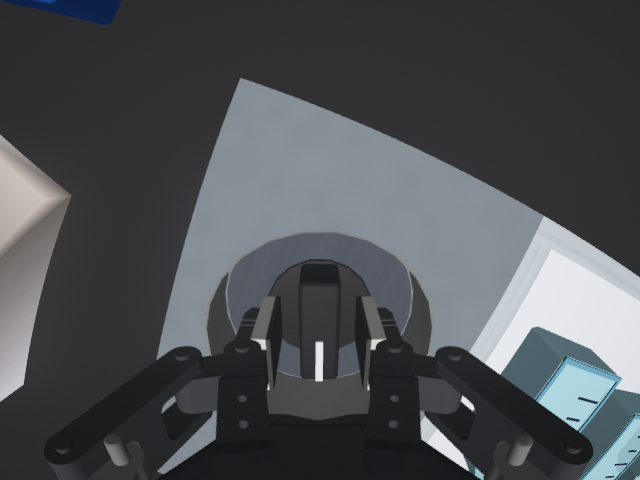

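Call:
servo_tool(
  moves=[
    [0, 0, 0, 0, 1],
    [0, 0, 0, 0, 1],
    [0, 0, 0, 0, 1],
    [0, 0, 0, 0, 1],
    [0, 0, 0, 0.1, 1],
    [0, 0, 0, 0.18, 1],
    [0, 0, 0, 0.18, 1],
    [0, 0, 0, 0.18, 1],
    [0, 0, 0, 0.18, 1],
    [0, 0, 0, 0.1, 1],
  ],
  grip_force=40,
)

```text
clock: 8.7
tcp_pos: [0.522, -0.2618, 0.0241]
orientation: [0.691, 0.147, 0.692, -0.145]
wrist_force: [0.9, 4.3, -3.3]
finger_gap: 0.0149
```

```bash
python3 - <<'E'
from h import *
plan([.5225,-.263,.022],-.64+np.pi/2)
s=env.get_state();print(s['wrist_force'],s['ft_torque'])
E
```

```text
clock 8.7 tcp [ 0.522  -0.2618  0.0241] yaw 1.155 turn 0.224 alt -2.917 
j [-0.6   0.47 -0.25  0.85  0.   -0.19] gap 0.015 toolx [-0.001  0.003 -1.   ]
shift cm before turn [ 0.21 -0.09  0.09]  after turn [ 0.21 -0.06  0.11]
[ 0.93855203  4.29207846 -3.33339005] [0.8531213  0.01403228 0.04338626]
```

Call:
servo_tool(
  moves=[
    [0, 0, 0, 0.1, 1],
    [0, 0, 0, 0.1, 1],
    [0, 0, 0, 0.06, 1],
    [0, 0, 0, 0, 1],
    [0, 0, 0, 0, 1],
    [0, 0, 0, 0, 0.25],
    [0, 0, 0, 0, 0.25],
    [0, 0, 0, 0, 0.25],
    [-2.0, 0, 0, 0, 0.25],
    [-2.0, 0, 0, 0, 0.25],
  ],
)

```text
clock: 9.95
tcp_pos: [0.5223, -0.2637, 0.0648]
orientation: [0.667, 0.233, 0.667, -0.234]
wrist_force: [0.7, 0.4, -0.3]
finger_gap: 0.0323
```

Call:
servo_tool(
  moves=[
    [-2, 0, 0, 0, 0.25],
    [-2, 0, 0, 0, 0.25],
    [-2, 0, 0, 0, 0.25],
    [-2, 0, 0, 0, 0.25],
    [0, 0, 0, 0, 0.5],
    [0, 0, 0, 0, 0.5],
    [0, 0, 0, 0, 0.5],
    [0, 0, 0, 0, 0.5],
    [0, 0, 0, 0, 0.5],
    [0, 0, 0, 0, 0.5],
  ],
)

```text
clock: 11.2
tcp_pos: [0.5223, -0.2634, 0.1441]
orientation: [0.667, 0.233, 0.668, -0.233]
wrist_force: [0.7, -0.2, -0.2]
finger_gap: 0.0214
```

```bash
python3 - <<'E'
from h import *
plan([.5225,-.263,.12],-.64+np.pi/2)
cam('wrist','w3.png')
E
```

```text
clock 11.2 tcp [ 0.5223 -0.2634  0.1441] yaw 0.898 turn -0.033 alt 3.109 
j [-0.6   0.37 -0.09  1.11 -0.    0.07] gap 0.021 toolx [-0.  0. -1.]
shift cm before turn [ 2.41  0.04 -0.01]  after turn [ 2.41  0.04 -0.01]
```

View pics/w3.png

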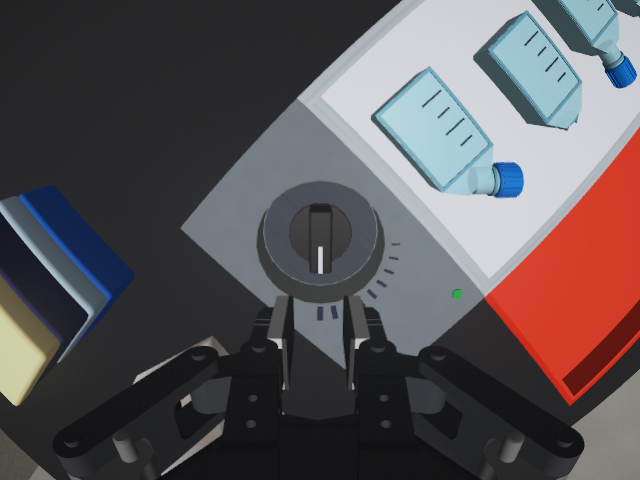

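The knob is at full: the pointer is on the last, thick tick at (320,313), and the gripper yaw implies about 1.59 rad. Now I go behind the short flask.

```bash
python3 - <<'E'
from h import *
k=vw(-.09,-.03);print(k)
plan([*k,.20],VY+np.pi/2)
E
```

```text
[ 0.43171988 -0.0983298 ]
clock 11.25 tcp [ 0.5224 -0.2635  0.1442] yaw 0.898 turn -0.795 alt 2.347 
j [-0.6   0.37 -0.09  1.11 -0.    0.07] gap 0.021 toolx [-0. -0. -1.]
shift cm before turn [ -5.58   7.27 -17.38]  after turn [-5.58 17.49 -6.99]
```

Call:
servo_tool(
  moves=[
    [-2.8, 0, 0, -0.16, 0.6],
    [-2.8, 0, 0, -0.16, 0.6],
    [0, 0, 0, -0.16, 0.6],
    [0, 0, 0, -0.16, 0.6],
    [0, 0, 0, -0.155, 0.6],
    [0, 3.5, -1.4, 0, 0.6],
    [0, 3.5, -1.4, 0, 0.6],
    [0, 3.5, -1.4, 0, 0.6],
    [0, 3.5, -1.4, 0, 0.6],
    [0, 3.5, -1.4, 0, 0.6],
  ],
)

```text
clock: 12.5
tcp_pos: [0.431, -0.0973, 0.2004]
orientation: [0.706, -0.043, 0.706, 0.043]
wrist_force: [0.1, 0.3, -0.4]
finger_gap: 0.0172
```

```bash
python3 - <<'E'
from h import *
plan([*vw(-.09,-.03),.20],VY+np.pi/2)
p=cam('wrist','w4.png')
for n in['flask_short','flask_bent','flask_a']:
  for q in models.pinpoint(n,p):
    if q['conf']>.3:
      P=atz(p,q['location'],.045,True);print(n,'pin',round(q['conf'],2),np.round(q['location']),np.round(P[:2],3),'viewer',np.round(wv(P),3))
  if n!='flask_a':
   for q in models.outline_of(n,p)[:1]:
    W=np.array([wv(atz(p,a[::-1],.06,True))*1000 for a in np.argwhere(q['pixels'])])
    print(n,'out',q['location'],W.min(0),W.max(0))
for n,X in[('vfarR',(.1,-.265)),('plateR',(.1,-.145)),('nearplate',(-.1,-.145))]:
    print(n,proj(p,[*vw(*X),.045],True))
E
```

```text
clock 12.5 tcp [ 0.431  -0.0973  0.2004] yaw 1.693 turn -0.0 alt 3.142 
j [-0.4   0.07 -0.33  1.17  0.   -0.53] gap 0.017 toolx [ 0.001 -0.    -1.   ]
shift cm before turn [ 0.04 -0.11  0.06]  after turn [ 0.04 -0.11  0.06]
flask_short pin 0.63 [337. 309.] [ 0.507 -0.071] viewer [-0.012 -0.012]
flask_short out [330.3, 312.0] [-46.90494405 -38.64106335] [43.36181739  9.47654157]
flask_bent pin 0.91 [240. 296.] [ 0.506 -0.159] viewer [-0.024 -0.099]
flask_bent pin 0.7 [556. 288.] [0.466 0.154] viewer [-0.025  0.216]
flask_bent out [236.4, 301.4] [ -62.60839613 -126.80141358] [ 27.73816279 -72.37005013]
flask_a pin 0.86 [487. 303.] [0.488 0.074] viewer [-0.013  0.135]
flask_a pin 0.66 [555. 288.] [0.466 0.153] viewer [-0.026  0.215]
flask_a pin 0.66 [416. 298.] [ 0.488 -0.001] viewer [-0.022  0.06 ]
vfarR [115.05969304 386.69556753]
plateR [210.51453205 397.82327101]
nearplate [183.39987473 214.78695576]
```

View pics/w4.png

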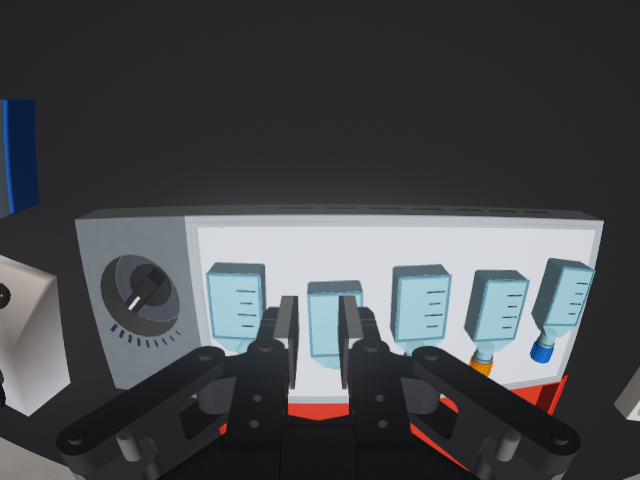

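```bash
python3 - <<'E'
from h import *
p=cam('wrist')
cv2.imwrite('pics/w4z.png',cv2.resize(p['pixels'][250:370,195:375],None,fx=4.4,fy=4.4,interpolation=cv2.INTER_CUBIC))
for n,uv,z in[('shortbL',(308,283),.045),('shortbR',(361,281),.045),('shortTL',(309,293),.071),('shortTR',(361,291),.071),('bentbL',(209,264),.045),('bentbR',(265,265),.045)]:
    print(n,np.round(1000*wv(atz(p,uv,z,True))))
E
```

```text
shortbL [-36. -40.]
shortbR [-38.   7.]
shortTL [-39. -38.]
shortTR [-40.   4.]
bentbL [ -54. -127.]
bentbR [-53. -77.]
```

View pics/w4z.png

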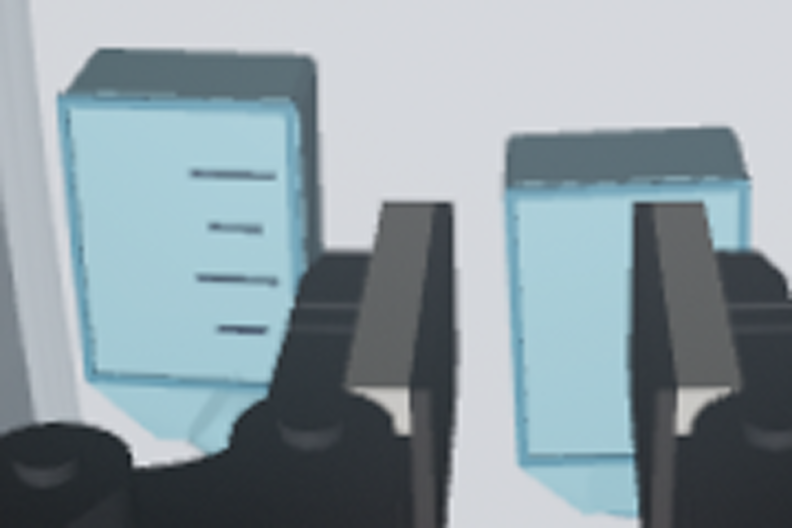

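```bash
python3 - <<'E'
from h import *
plan([*vw(-.085,-.016),.052],VY+np.pi/2)
E
```

```text
clock 12.85 tcp [ 0.4323 -0.0991  0.2004] yaw 1.692 turn -0.0 alt 3.141 
j [-0.41  0.07 -0.33  1.17 -0.   -0.53] gap 0.017 toolx [ 0.001 -0.001 -1.   ]
shift cm before turn [14.84  1.49  0.44]  after turn [14.84  1.49  0.44]
```

Call:
servo_tool(
  moves=[
    [0, 0.75, 0.2, 0, 0.65],
    [1, 0.75, 0.2, 0, 0.65],
    [2, 0, 0, 0, 0.65],
    [2, 0, 0, 0, 0.65],
    [2, 0, 0, 0, 0.65],
    [2, 0, 0, 0, 0.65],
    [2, 0, 0, 0, 0.65],
    [2, 0, 0, 0, 0.65],
    [1.5, 0, 0, 0, 0.65],
    [0.3, 0, 0, 0, 0.65],
  ],
)

```text
clock: 14.1
tcp_pos: [0.4325, -0.0821, 0.0508]
orientation: [0.705, -0.043, 0.707, 0.044]
wrist_force: [-0.2, -0.4, 0.2]
finger_gap: 0.0148
```

```bash
python3 - <<'E'
from h import *
plan([*vw(-.05,-.016),.052],VY+np.pi/2)
cam('wrist','w5.png')
E
```

```text
clock 14.1 tcp [ 0.4325 -0.0821  0.0508] yaw 1.693 turn 0.0 alt -3.141 
j [-0.37  0.2  -0.58  0.79 -0.   -0.49] gap 0.015 toolx [-0.003  0.001 -1.   ]
shift cm before turn [-0.13 -0.2   3.73]  after turn [-0.13 -0.2   3.73]
```

View pics/w5.png

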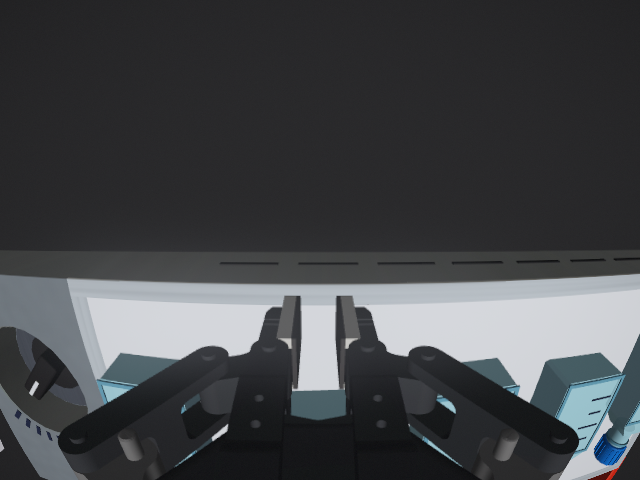

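Call:
servo_tool(
  moves=[
    [-0.1, -0.2, 0.8, 0, 0.65],
    [0, 0, 0.8, 0, 0.65],
    [0, 0, 0.8, 0, 0.65],
    [0, 0, 0.8, 0, 0.65],
    [0, 0, 1, 0, 0.65],
    [0, 0, 1, 0, 0.65],
    [0, 0, 1, 0, 0.65],
    [0, 0, 1, 0, 0.65],
    [0, 0, 1, 0, 0.65],
    [0, 0, 1, 0, 0.65],
  ],
)

```text
clock: 15.4
tcp_pos: [0.5259, -0.0736, 0.0532]
orientation: [0.706, -0.043, 0.706, 0.043]
wrist_force: [0.1, -0.8, -0.2]
finger_gap: 0.0149
```

```bash
python3 - <<'E'
from h import *
plan([*vw(.14,-.016),.052],VY+np.pi/2)
for n in('top','side'):
    p=cam(n)
    im=p['pixels'][140:340,180:480] if n=='top' else p['pixels'][150:310,170:410]
    cv2.imwrite('pics/p1%s.png'%n,cv2.resize(im,None,fx=2.6,fy=2.6,interpolation=cv2.INTER_CUBIC))
E
```

```text
clock 15.4 tcp [ 0.5259 -0.0736  0.0532] yaw 1.693 turn 0.0 alt -3.141 
j [-0.29  0.35 -0.36  0.86 -0.   -0.41] gap 0.015 toolx [-0. -0. -1.]
shift cm before turn [ 0.12  0.09 13.35]  after turn [ 0.12  0.09 13.35]
```

View pics/p1side.png

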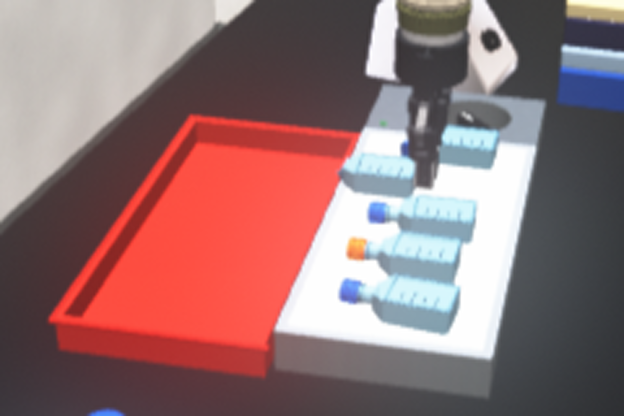

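View pics/p1top.png

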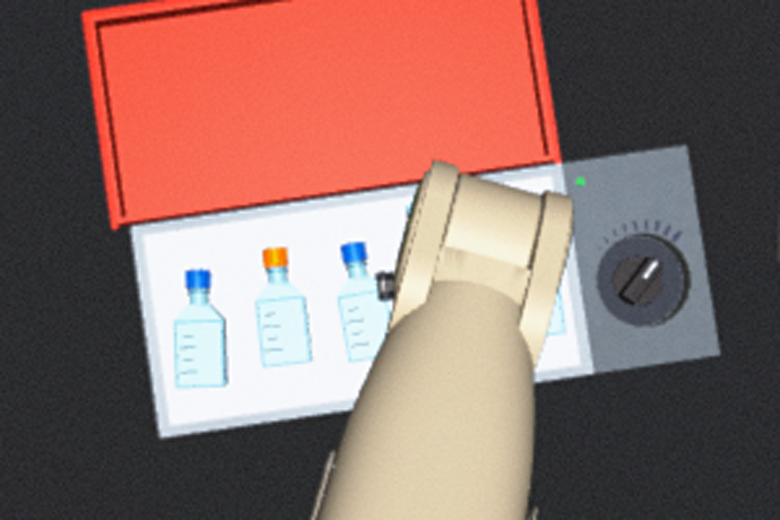

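The short flask is sliding straight, with its stump at the far edge. The sound flasks haven't moved.

Call:
servo_tool(
  moves=[
    [0.1, 0, 1.2, 0, 0.65],
    [0, 0, 1.2, 0, 0.65],
    [0, 0, 1.2, 0, 0.65],
    [0, 0, 1.2, 0, 0.65],
    [0, 0, 1.4, 0, 0.65],
    [0, 0, 1.5, 0, 0.65],
    [0, 0, 1.5, 0, 0.65],
    [0, 0, 1.5, 0, 0.65],
    [0, 0, 1.5, 0, 0.65],
    [0, 0, 1.5, 0, 0.65],
  ],
)

```text
clock: 16.75
tcp_pos: [0.6623, -0.0568, 0.0521]
orientation: [0.706, -0.043, 0.706, 0.043]
wrist_force: [0.0, 0.5, 0.9]
finger_gap: 0.0145
```

```bash
python3 - <<'E'
from h import *
plan([*vw(.14,-.016),.052],VY+np.pi/2)
for n in('top','side'):
    p=cam(n)
    im=p['pixels'][140:340,180:480] if n=='top' else p['pixels'][150:310,170:410]
    cv2.imwrite('pics/p2%s.png'%n,cv2.resize(im,None,fx=2.6,fy=2.6,interpolation=cv2.INTER_CUBIC))
E
```

```text
clock 16.75 tcp [ 0.6623 -0.0568  0.0521] yaw 1.693 turn 0.0 alt -3.141 
j [-0.21  0.58  0.01  1.   -0.   -0.33] gap 0.014 toolx [ 0. -0. -1.]
shift cm before turn [ 0.01  0.08 -0.39]  after turn [ 0.01  0.08 -0.39]
```

View pics/p2side.png

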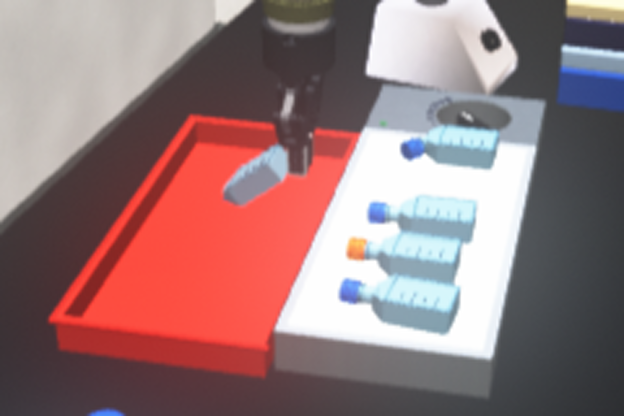

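Call:
servo_tool(
  moves=[
    [0, 0, 1, 0, 0.65],
    [0, 0, 1, 0, 0.65],
    [0, 0, 0, 0, 0.65],
    [0, 0, -2, 0, 0.65],
    [-3, 0, 0, 0, 0.65],
    [-4, 0, 0, 0, 0.65],
    [-4, 0, 0, 0, 0.65],
    [0, 0, -3, 0, 0.65],
    [0, -2, -4, 0, 0.65],
    [0, -2, -4, 0, 0.65],
  ],
)

```text
clock: 18.1
tcp_pos: [0.5557, -0.1104, 0.1625]
orientation: [0.706, -0.044, 0.706, 0.043]
wrist_force: [-0.4, 0.2, -0.2]
finger_gap: 0.0151
```

```bash
python3 - <<'E'
from h import *
plan([*vw(-.1,-.101),.165],VY+np.pi/2)
for n in('top','side'):
    p=cam(n)
    im=p['pixels'][140:340,180:480] if n=='top' else p['pixels'][150:310,170:410]
    cv2.imwrite('pics/p3%s.png'%n,cv2.resize(im,None,fx=2.6,fy=2.6,interpolation=cv2.INTER_CUBIC))
E
```

```text
clock 18.1 tcp [ 0.5557 -0.1104  0.1625] yaw 1.694 turn 0.001 alt -3.141 
j [-0.34  0.33 -0.11  1.14 -0.   -0.46] gap 0.015 toolx [ 0. -0. -1.]
shift cm before turn [ -0.25  -4.38 -13.16]  after turn [ -0.25  -4.4  -13.16]
```

View pics/p3side.png

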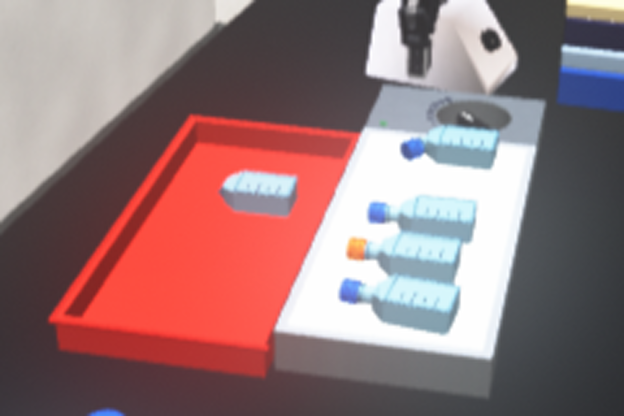

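View pics/p3top.png

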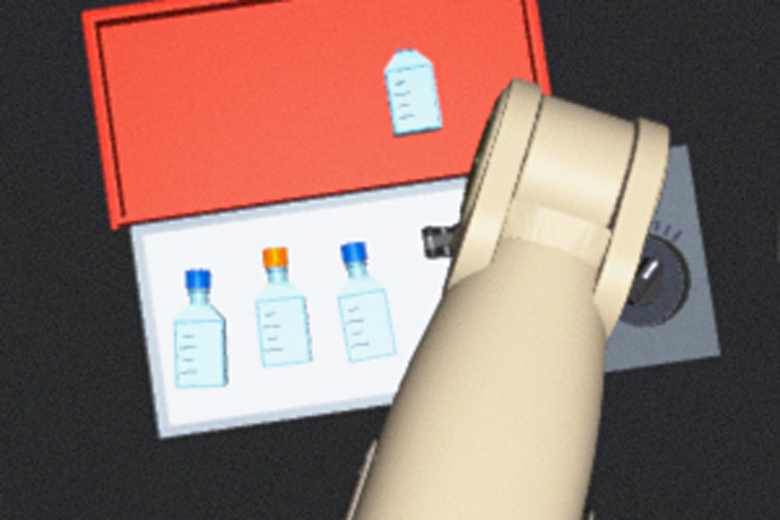

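The short flask lies flat in the tray, and the sound flasks are unmoved. Now the bent one.

Call:
servo_tool(
  moves=[
    [0, -0.4, -1.3, 0, 0.65],
    [0, -0.4, -1.3, 0, 0.65],
    [0, -0.4, -1.3, 0, 0.65],
    [0, -0.4, -1.3, 0, 0.65],
    [0, -0.4, -1.3, 0, 0.65],
    [0, -0.4, -1.3, 0, 0.65],
    [0, -0.5, -1.3, 0, 0.65],
    [0, -0.5, -1.3, 0, 0.65],
    [0, -0.5, -1.4, 0, 0.65],
    [0, -0.4, -1.3, 0, 0.65],
  ],
)

```text
clock: 19.45
tcp_pos: [0.4313, -0.1692, 0.1623]
orientation: [0.706, -0.043, 0.706, 0.043]
wrist_force: [0.4, 0.3, 0.8]
finger_gap: 0.0149
```

```bash
python3 - <<'E'
from h import *
plan([*vw(-.09,-.1),.052],VY+np.pi/2)
p=cam('wrist','w6.png')
for n in['flask_bent']:
  for q in models.pinpoint(n,p):
      P=atz(p,q['location'],.045,True);print(n,'pin',round(q['conf'],2),np.round(q['location']),'viewer',np.round(wv(P),3))
for c in[(-.055,-.124),(-.055,-.078)]: print(proj(p,[*vw(*c),.045],True))
E
```

```text
clock 19.45 tcp [ 0.4313 -0.1692  0.1623] yaw 1.693 turn 0.0 alt -3.142 
j [-0.55  0.13 -0.36  1.08 -0.   -0.67] gap 0.015 toolx [ 0. -0. -1.]
shift cm before turn [11.03  0.03  0.91]  after turn [11.03  0.03  0.91]
flask_bent pin 0.96 [320. 322.] viewer [-0.028 -0.099]
flask_bent pin 0.35 [619. 307.] viewer [-0.025  0.213]
[287.56498391 292.12897596]
[347.07824322 292.06766007]
```

View pics/w6.png

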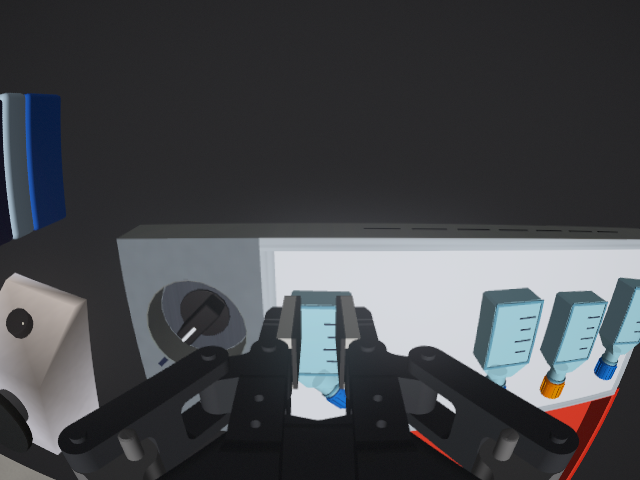

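Call:
servo_tool(
  moves=[
    [0, 0.1, 0.6, 0, 0.65],
    [1.5, 0.1, 0, 0, 0.65],
    [1.5, 0, 0, 0, 0.65],
    [1.5, 0, 0, 0, 0.65],
    [1.5, 0, 0, 0, 0.65],
    [1.5, 0, 0, 0, 0.65],
    [1.5, 0, 0, 0, 0.65],
    [1.5, 0, 0, 0, 0.65],
    [0.5, 0, 0, 0, 0.65],
    [0, 0, 0, 0, 0.65],
  ],
)

```text
clock: 20.8
tcp_pos: [0.4376, -0.1659, 0.0519]
orientation: [0.706, -0.043, 0.706, 0.043]
wrist_force: [-0.2, -0.9, 0.0]
finger_gap: 0.0151
```

Call:
servo_tool(
  moves=[
    [0, 0, 0.8, 0, 0.65],
    [0, 0, 0.8, 0, 0.65],
    [0, 0, 0.8, 0, 0.65],
    [0, 0, 0.8, 0, 0.65],
    [0, 0, 0.8, 0, 0.65],
    [0, 0.1, 1, 0, 0.65],
    [0, 0.1, 1, 0, 0.65],
    [0, 0.1, 1, 0, 0.65],
    [0, 0.1, 1, 0, 0.65],
    [0, 0.1, 1, 0, 0.65],
  ],
)

```text
clock: 22.05
tcp_pos: [0.5273, -0.1499, 0.0523]
orientation: [0.706, -0.043, 0.706, 0.043]
wrist_force: [0.1, -0.3, -0.4]
finger_gap: 0.015
```

```bash
python3 - <<'E'
from h import *
plan([*vw(.15,-.083),.052],VY+np.pi/2)
for n in('top','side'):
    p=cam(n)
    im=p['pixels'][140:340,180:480] if n=='top' else p['pixels'][150:310,170:410]
    cv2.imwrite('pics/p4%s.png'%n,cv2.resize(im,None,fx=2.6,fy=2.6,interpolation=cv2.INTER_CUBIC))
cam('wrist','w7.png')
E
```

```text
clock 22.05 tcp [ 0.5273 -0.1499  0.0523] yaw 1.693 turn 0.0 alt -3.141 
j [-0.42  0.38 -0.32  0.87 -0.   -0.55] gap 0.015 toolx [-0. -0. -1.]
shift cm before turn [ 0.03  0.98 15.15]  after turn [ 0.03  0.99 15.15]
```

View pics/p4side.png

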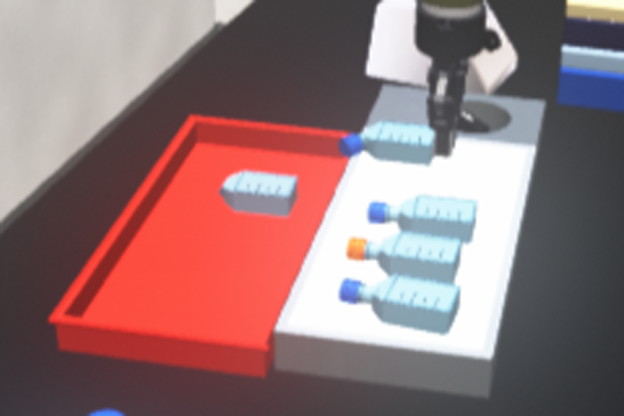

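View pics/w7.png

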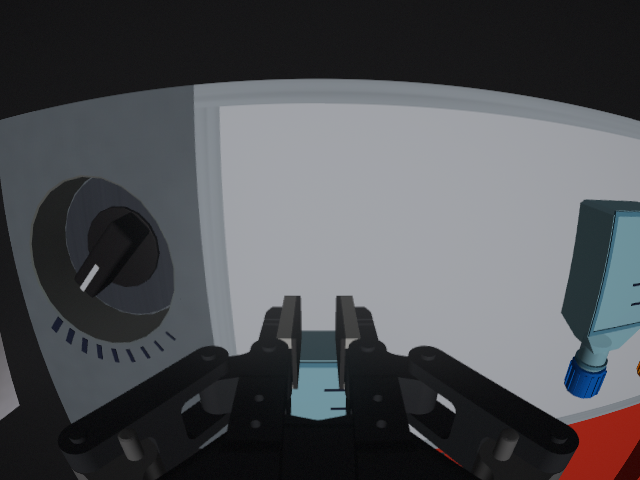

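Call:
servo_tool(
  moves=[
    [0, 0.1, 1.2, 0, 0.65],
    [0, 0.1, 1.3, 0, 0.65],
    [0, 0.1, 1.3, 0, 0.65],
    [0, 0.1, 1.4, 0, 0.65],
    [0, 0, 1.5, 0, 0.65],
    [0, 0, 1.6, 0, 0.65],
    [0, 0, 1.7, 0, 0.65],
    [0, 0, 1.7, 0, 0.65],
    [0, 0, 1.8, 0, 0.65],
    [0, 0, 1.8, 0, 0.65],
  ],
)

```text
clock: 23.45
tcp_pos: [0.6791, -0.1271, 0.0521]
orientation: [0.706, -0.043, 0.706, 0.043]
wrist_force: [0.3, 0.1, 0.1]
finger_gap: 0.0152
```

```bash
python3 - <<'E'
from h import *
plan([*vw(.16,-.083),.052],VY+np.pi/2)
for n in('top','side'):
    p=cam(n)
    im=p['pixels'][140:340,180:480] if n=='top' else p['pixels'][150:310,170:410]
    cv2.imwrite('pics/p5%s.png'%n,cv2.resize(im,None,fx=2.6,fy=2.6,interpolation=cv2.INTER_CUBIC))
E
```

```text
clock 23.45 tcp [ 0.6791 -0.1271  0.0521] yaw 1.693 turn 0.0 alt -3.141 
j [-0.3   0.63  0.1   1.04 -0.   -0.42] gap 0.015 toolx [-0. -0. -1.]
shift cm before turn [0.01 0.57 0.8 ]  after turn [0.01 0.57 0.8 ]
```

View pics/p5side.png

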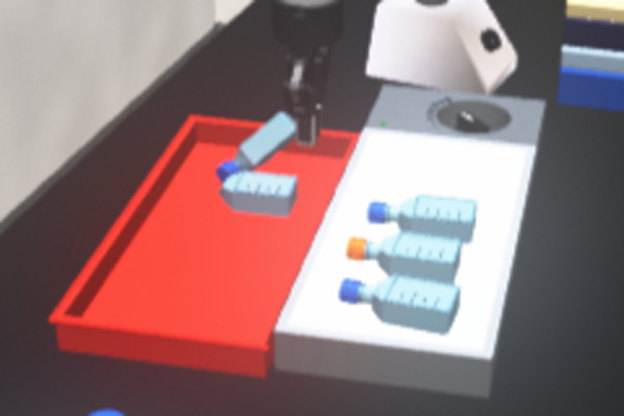

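Call:
servo_tool(
  moves=[
    [0, 0, 0.7, 0, 0.65],
    [0, 0, 0, 0, 0.65],
    [0, 0, 0, 0, 0.65],
    [0, 0, -2, 0, 0.65],
    [-3, 0, 0, 0, 0.65],
    [-4, 0, 0, 0, 0.65],
    [-4, 0, 0, 0, 0.65],
    [0, 0, -4, 0, 0.65],
    [0, 0, -5, 0, 0.65],
    [0, 0, -5, 0, 0.65],
  ],
)

```text
clock: 24.8
tcp_pos: [0.5244, -0.1462, 0.1625]
orientation: [0.706, -0.043, 0.706, 0.043]
wrist_force: [0.3, 0.0, 0.5]
finger_gap: 0.015
```

Call:
servo_tool(
  moves=[
    [-2, -5, 0, 0, 0.65],
    [0, -5, -3, 0, 0.65],
    [0, -5, -3, 0, 0.65],
    [0, 0, 0, 0, 0.65],
    [0, 0, 0, 0, 0.65],
    [0, 0, 0, 0, 0.65],
    [0, 0, 0, 0, 0.65],
    [0, 0, 0, 0, 0.65],
    [0, 0, 0, 0, 0.65],
    [0, 0, 0, 0, 0.65],
  ],
)

```text
clock: 26.05
tcp_pos: [0.4849, -0.3021, 0.1823]
orientation: [0.706, -0.043, 0.706, 0.043]
wrist_force: [-0.8, -0.4, -0.1]
finger_gap: 0.015
```

```bash
python3 - <<'E'
from h import *
plan([*vw(.16,-.083),.052],VY+np.pi/2)
for n in('top','side'):
    p=cam(n)
    im=p['pixels'][110:340,180:480] if n=='top' else p['pixels'][150:310,170:410]
    cv2.imwrite('pics/p6%s.png'%n,cv2.resize(im,None,fx=2.6,fy=2.6,interpolation=cv2.INTER_CUBIC))
    if n=='top':
      T=VC+(vw(.2067,.0687)-VC)
      c,s=np.cos(VY),np.sin(VY)
      for nm in['flask_bent','flask_short','flask_a','knob_grip','tip_boxes','mixer']:
        for q in models.pinpoint(nm,p):
          if q['conf']<.4: continue
          P=atz(p,q['location'],.005 if nm in('flask_bent','flask_short') else .045);d=P[:2]-T
          print(nm,round(q['conf'],2),np.round(q['location'],1),np.round(P,3),'tray',np.round([c*d[0]+s*d[1],-s*d[0]+c*d[1]],3))
E
```

```text
clock 26.05 tcp [ 0.4849 -0.3021  0.1823] yaw 1.693 turn 0.001 alt -3.141 
j [-0.7   0.32 -0.06  1.19 -0.   -0.82] gap 0.015 toolx [-0. -0. -1.]
shift cm before turn [13.03 15.57 22.21]  after turn [13.03 15.58 22.2 ]
flask_bent 0.69 [367.7 172.5] [ 0.717 -0.128  0.005] tray [-0.017 -0.163]
flask_short 0.85 [338.9 181.8] [ 0.695 -0.054  0.005] tray [-0.03  -0.087]
flask_short 0.52 [426.  247.4] [ 0.523 -0.269  0.005] tray [-0.227 -0.279]
flask_a 0.73 [324.5 266.4] [ 0.482 -0.012  0.045] tray [-0.237 -0.019]
flask_a 0.69 [255.1 275.1] [0.465 0.157 0.045] tray [-0.233  0.151]
flask_a 0.64 [290.4 265.3] [0.486 0.071 0.045] tray [-0.222  0.063]
knob_grip 0.87 [427.2 244.6] [ 0.528 -0.264  0.045] tray [-0.221 -0.275]
mixer 0.96 [499.1 211.3] [ 0.606 -0.444  0.045] tray [-0.166 -0.463]
```

View pics/p6side.png

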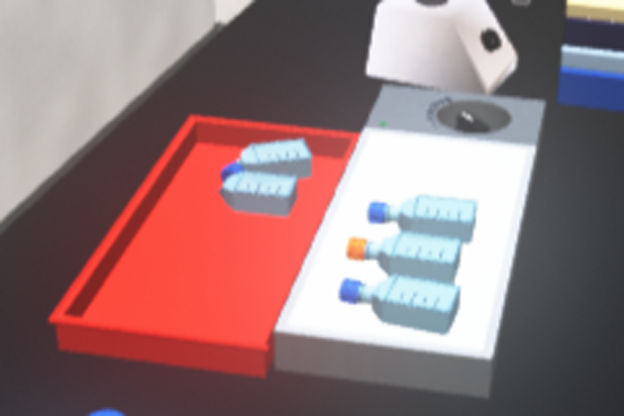

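View pics/p6top.png

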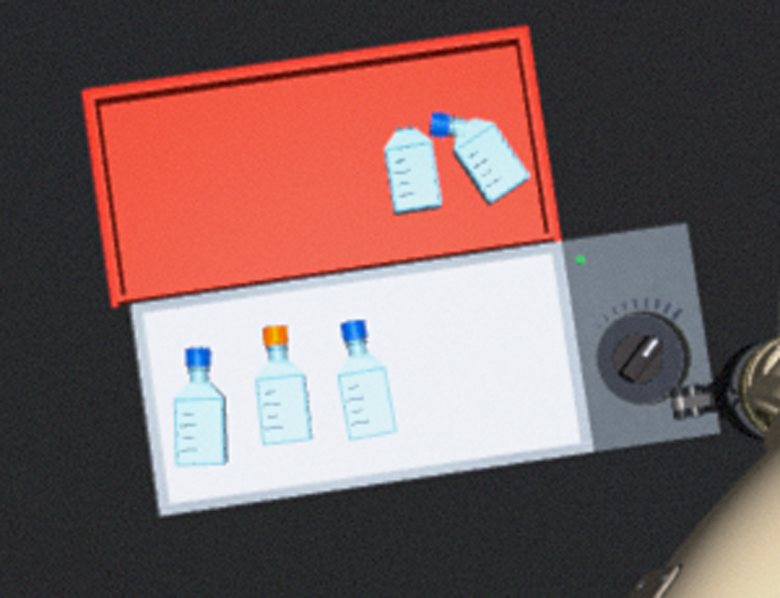

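Both rejects lie flat inside the tray walls. The knob pointer is still on its last tick, the three sound flasks are in place, and the arm is clear of everything. I'm handing in.

```bash
python3 -c "
from h import *
print(order.hand_in(), env.get_state()['clock'])"
```

```text
the job is handed in; nothing more can be done
the job is handed in; nothing more can be done
```

The dimmer is at full and both misshapen flasks are in the red reject tray. The job was handed in at about 26 s, and hand-in gives no verdict.

- **Dimmer:** I gripped the knob bar in the well and turned it clockwise. The pointer stands on the last, thick tick, and the gripper's angle when I let go implies about 1.59 rad.
- **Rejects:** I slid the short flask and then the bent flask off the far edge with the two fingertips against their bases. The top camera puts their origins at about (-0.03, -0.09) and (-0.02, -0.16) m in the tray frame. Both look flat and inside the walls. The bent flask turned as it dropped, and its cap lies close beside the short one.
- **Sound flasks:** All three still lie flat, and the network readings moved at most about 6 mm.
- **Bystanders:** The arm touched none of them as far as I saw. The mixer read about 10 mm from a loose early detection, and in the pictures it looks unmoved. In the last check the network did not report the tip boxes, and I did not query the beaker or the rack.
- **Arm:** It ended clear of everything, with no force on the wrist beyond noise.

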